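Make up two fitting kits

TASK

Make up two kits from the stock laid out on the bench, one thing to a bay, each right down flat on the floor of its bay. In the three-bay tray, counting from the end with the bow handle, put the folding hex key set, then the tape measure (standing upright as it does now), then the long narrow dark wood block; in the two-bay tray put the chalk reel in the bay next to the bow handle and the small pale wood block in the other. Leave the larger red-brown wood block in the stock where it is.

Things in the scene. Friction and masses are not known exactly. Their poses are not given: they have to be found in the camera images.
- long_tray: Low plywood kit tray with three bays in a row, 140 x 282 mm and a dark steel bow handle on one short end; fixed. Floor 5 mm, walls and dividers 6 mm thick, top 16 mm above the bench; each bay 86 mm (along tray y, the row) by 128 mm (along tray x) inside. Origin: centre of the underside. The handle is on its +y end. Bay centres at y = +92 mm (next to the handle), 0 and -92 mm, x = 0.
- short_tray: Low plywood kit tray with two bays in a row, 140 x 190 mm and a dark steel bow handle on one short end; fixed. Floor 5 mm, walls and dividers 6 mm thick, top 16 mm above the bench; each bay 86 mm (along tray y, the row) by 128 mm (along tray x) inside. Origin: centre of the underside. The handle is on its +y end. Bay centres at y = +46 mm (next to the handle) and -46 mm, x = 0.
- tape_measure: Black tape measure with green round sides, loose, standing upright on its edge: 39 mm thick (x), 91 mm long with its hook (y), 66 mm high. Origin: centre of the underside. The case fills y = -27 to +45 mm; the low blade mouth and hook lie on the -y side. Take it across its 39 mm thickness (the colliding part is 34 mm).
- hex_set: Folding hex key set, a slim red bar with black keys along its top, loose: 20 mm wide (x), 111 mm long (y), 24 mm high (the solid body 20 mm high, y = -50 to +55 mm). Origin: centre of the underside. Take it across its 20 mm width.
- dark_block: Long narrow dark-brown wood block, loose: 28 x 90 x 19 mm. Origin: centre of the underside; x along its short side, y along its long side. 
- chalk_reel: Small rounded orange chalk-line reel, loose: 30 x 50 x 20 mm. Origin: centre of the underside; x along its short side, y along its long side. Take it across its 30 mm width.
- pale_block: Small pale wood block, the smallest of the three blocks, loose: 38 x 55 x 22 mm. Origin: centre of the underside; x along its short side, y along its long side. 
- red_block: Broad red-brown wood block, the broadest of the three, loose: 45 x 70 x 19 mm. It is not in any kit and stays where it is. Origin: centre of the underside; x along its short side, y along its long side. 
Things that resemble listed ones, but are neither listed nor needed, are in the scene too. What is shaped like the chalk_reel but pink is not meant.

How it is judged:
At the end, for the whole second after the job is handed in: Each of the five things is in its own bay, level within 0.1 rad, underside within 4 mm of the bay floor, at rest and released; its origin within 35 mm of the bay's middle across the bay and 50 mm along it. The red-brown block is within 30 mm of where it was (x of hex_set in the frame of long_tray between -0.05 and 0.05 m and y of hex_set in the frame of long_tray between 0.057 and 0.127 m and z of hex_set in the frame of long_tray between 0.001 and 0.009 m and angle between each of hex_set, tape_measure, dark_block, chalk_reel, pale_block's own z axis and vertical below 0.1 rad and linear speed of each of hex_set, tape_measure, dark_block, chalk_reel, pale_block below 0.02 m/s and contact force between each of hex_set, tape_measure, dark_block, chalk_reel, pale_block and the fingers below 0.05 N and x of tape_measure in the frame of long_tray between -0.05 and 0.05 m and y of tape_measure in the frame of long_tray between -0.035 and 0.035 m and z of tape_measure in the frame of long_tray between 0.001 and 0.009 m and x of dark_block in the frame of long_tray between -0.05 and 0.05 m and y of dark_block in the frame of long_tray between -0.127 and -0.057 m and z of dark_block in the frame of long_tray between 0.001 and 0.009 m and x of chalk_reel in the frame of short_tray between -0.05 and 0.05 m and y of chalk_reel in the frame of short_tray between 0.011 and 0.081 m and z of chalk_reel in the frame of short_tray between 0.001 and 0.009 m and x of pale_block in the frame of short_tray between -0.05 and 0.05 m and y of pale_block in the frame of short_tray between -0.081 and -0.011 m and z of pale_block in the frame of short_tray between 0.001 and 0.009 m and distance of red_block from where it was at the start of the episode below 0.03 m); the robot touches nothing.
It fails at once if the red-brown block is carried off or pushed more than 50 mm (distance of red_block from where it was at the start of the episode above 0.05 m).
It also fails if it takes over 120 s, if anything falls off the work surface, if the arm or the gripper's body presses on something with over 40 N, if the wrist force passes 120 N, or if a joint passes its speed limit or range.

ROBOT

A 6-joint arm with a two-finger parallel gripper is mounted at the origin on a cart in front of the work surface, level with it; the furniture and walls round the work are solid. World frame = base frame: x ahead of the robot, y to its left, z up, the work surface at z = 0. Lengths are in m, angles in rad, forces in N, time in s.
With the tool pointing down it reaches from about 0.325 to 0.9 m from the base axis. Payload 3.5 kg.
Tool frame: the origin (TCP) lies at the very end of the fingers, on their centre line; the grasp point (between the pads) lies 19 mm behind it; z points along the fingers, y is the line along which they close (so a half turn about z gives the same grasp; the last joint's range is limited). The gripper opens to 85 mm and grips with 20 to 120 N. Pads are 22 mm wide; open, the fingers measure 114 mm over their backs; the gripper's body (76 mm by 85 mm) begins 54 mm behind the grasp point. The pads swing forward as they close: fully open they stand 13 mm farther back than shut.
Start: joints at [-1.378, 0.276, -0.026, 1.268, 0, 1.467], TCP at [0.182, -0.598, 0.231] pointing down, gripper open.
Joint ranges: [-3.12, 3.12], [-0.85, 1.88], [-1.08, 1.24], [-1.95, 2.15], [-1.57, 1.53], [-3.14, 3.14]. Speed limits (rad/s): [2.57, 2.57, 3.14, 3.14, 3.14, 3.14].

INTERFACE

Orientations are given as a 3x3 rotation matrix whose columns are the frame's x, y, z axes.
In Python, from plant import ctrl gives the robot as it stands. The module is installed in compiled form; this text tells all that it offers.
- The arm moves only by the tool servo_tool, never from a script. Its argument "plan" is a list of rows, each a list of 2 entries, a list of its own where there are three numbers: the shift along the tool's x, y, z scaled (see below), then the turn, a rotation vector about the tool's x, y, z scaled (see below). A call has exactly 5 rows; each row is the pose to reach, as a shift and turn from the pose commanded when the call began, along the tool's axes at that moment; what a row does not reach only later rows make up. The controller multiplies each number of a shift by 0.2 m and each number of a turn by 60 degrees. A row lasts 1/8 s, in which the tool goes at most 62.5 mm and 10.7 degrees, less where a joint would pass 70% of its speed; a pose out of reach is approached as far as the arm can. A call with a number of a shift or a turn outside -1 to 1 is refused whole. A call with a gripper value outside its range is refused whole. "grip" is the opening, from 0 (shut) to 1 (fully open), set as the call begins (left out, the last holds). The fingers move at their own pace and stop on an object; "grip_force" is the grip in N (left out, the last holds). Time passes only in rows, so rows that repeat a pose let the fingers close, or fill a call up. It gives the time, the measured TCP pose, the force, the opening and the grip force at its end, in the units of the state.
- ctrl.state(): the state, without advancing time (a new reading comes with each control period).
- ctrl.capture(name): name is "side" or "top" or "wrist"; returns the picture (420x560x3 uint8, blue, green, red); there is no depth.
- ctrl.camera_info(name): a dict with "mtx" (3x3 intrinsics, pixels), "extrinsics" (4x4, takes a point from camera to world coordinates). Camera axes: x right, y down, z forward; pixel columns grow to the right and rows downward; lengths in m; the calibration is good to about 2 mm. The wrist camera is an equidistant fisheye: a pixel r from the principal point sees the ray r / f radians off the axis. A picture is of the moment at which its call begins: read the wrist's pose just before it. camera_info takes no time and is no camera call; for the wrist camera it gives the pose at the moment of the call.
- ctrl.close_job(): hands the job in; it is judged then, once.
The state is a dict: "clock": time; "q": joint angles; "qvel": joint speeds; "joint_efforts": joint torques, N m; "ee_pos": TCP position; "orientation": TCP orientation; "contact_force": force on the tool from outside, world axes, zero at the start; "moment": the same for the moment, N m; "width": finger opening in m; "grasp_force": force on a finger pad.
Only numpy, scipy, OpenCV 4.12 (cv2) and the standard library are available. Lean on these libraries where they do the work, as an engineer would, in place of code of your own. Each camera call takes 0.05 s, during which the arm holds its last target. There are 200 camera calls.

## Working session

There is one attempt and no reset: what is moved stays moved. The work goes in short steps, Python scripts to look and compute and a tool call to move; the robot and the scene stay as the last step left them, time stands still between calls to the robot, and variables do not carry over. Pictures are saved under pics/ and viewed, at most 14 in all, crops included, and the job is handed in when it is done.

Besides the shell and the picture viewer there is one more tool, called after "Emit:" as name([rows], argument=value, ...), one row to a line, values as JSON. servo_tool: Moves the arm, as the interface text tells. Its arguments: {"type":"object","properties":{"plan":{"type":"array","items":{"type":"array"}},"grip":{"type":"number"},"grip_force":{"type":"number"}},"required":["plan"]}

```bash
mkdir -p pics; python3 - <<'E'
from plant import ctrl
import cv2,numpy as np
for n in("top","side"):
    im=ctrl.capture(n);cv2.imwrite(f"pics/{n}0.png",im)
    c=ctrl.camera_info(n);print(n,np.round(c["mtx"],1).tolist(),np.round(c["extrinsics"],3).tolist())
s=ctrl.state();print(s["clock"],s["ee_pos"],np.round(s["orientation"],3).tolist(),s["width"])
E
```

```text
top [[434.4, 0.0, 280.2], [0.0, 434.4, 210.6], [0.0, 0.0, 1.0]] [[0.114, -0.837, 0.535, -0.267], [-0.993, -0.1, 0.055, -0.159], [0.008, -0.538, -0.843, 1.323], [0.0, 0.0, 0.0, 1.0]]
side [[526.7, 0.0, 275.8], [0.0, 526.7, 206.0], [0.0, 0.0, 1.0]] [[-0.855, -0.304, 0.42, -0.112], [-0.518, 0.529, -0.672, 0.894], [-0.018, -0.792, -0.61, 0.94], [0.0, 0.0, 0.0, 1.0]]
0.1 [ 0.18205391 -0.59713615  0.23022579] [[0.957, 0.292, -0.0], [0.292, -0.957, 0.002], [0.0, -0.002, -1.0]] 0.08502646000844112
```

View pics/top0.png

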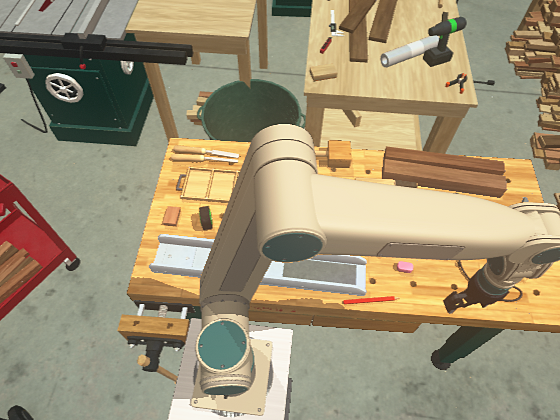

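View pics/side0.png

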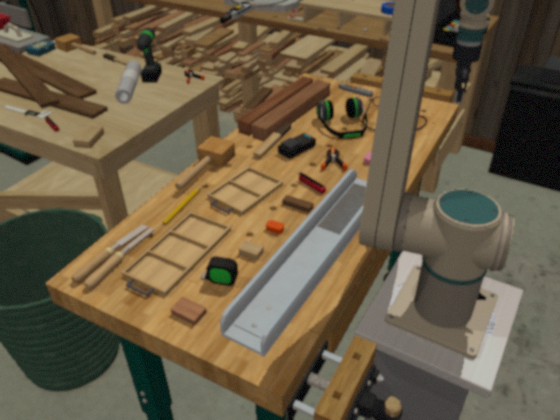

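The side view shows the long tray at (178,253) and the short tray at (247,190). The stock runs in a row: red-brown block (188,311), tape (222,270), pale block (251,252), orange reel (275,227), dark block (298,203) and hex set (312,183). The lookalikes are the pink reel at (368,159) side / (404,267) top, the red pencil at (370,300) top, the wood offcuts at (195,172) and (270,140) side, and the black thing at (297,145) side. One close crop will check the choice.

```bash
python3 - <<'E'
import cv2
im=cv2.imread("pics/side0.png")[160:335,115:345]
cv2.imwrite("pics/c1.png",cv2.resize(im,None,fx=3.4,fy=3.4,interpolation=cv2.INTER_CUBIC))
E
```

```text
(no output)
```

View pics/c1.png

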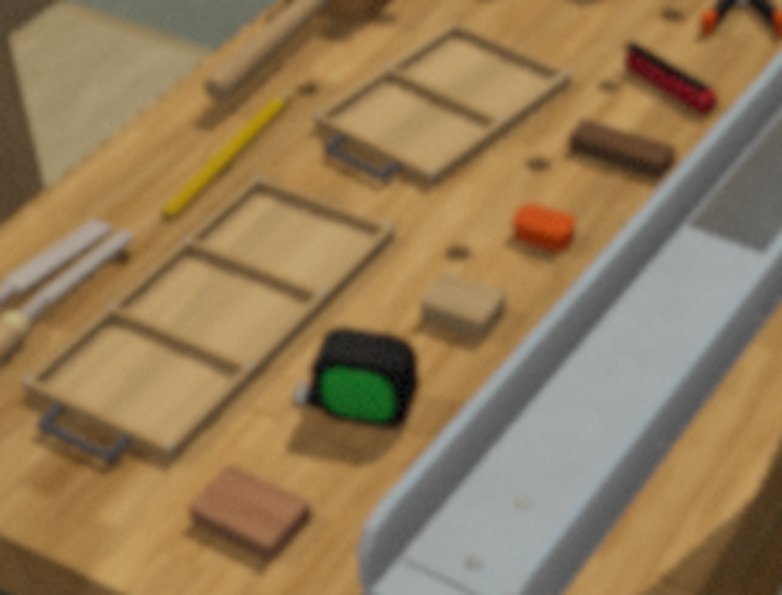

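The crop settles it. The handles of both trays are on the lower-left (+y) end, and the listed stock is unmistakable by shape and colour. I'll work out the positions from the side view.

```bash
cat > h.py <<'E'
import cv2,numpy as np
from plant import ctrl
def ray(n,px,info=None):
    c=info or ctrl.camera_info(n);K=np.array(c["mtx"]);T=np.array(c["extrinsics"])
    u=(np.atleast_2d(px).astype(float)-K[:2,2])/[K[0,0],K[1,1]]
    if n=="wrist":
        r=np.linalg.norm(u,axis=1,keepdims=True)+1e-12
        d=np.hstack([u/r*np.sin(r),np.cos(r)])
    else: d=np.hstack([u,np.ones((len(u),1))])
    d=d@T[:3,:3].T
    return T[:3,3],d/np.linalg.norm(d,axis=1,keepdims=True)
def plane(n,px,z,info=None):
    o,d=ray(n,px,info);return o+d*((z-o[2])/d[:,2])[:,None]
def tri(o1,d1,o2,d2):
    A=sum(np.eye(3)-np.outer(d,d) for d in(d1,d2));b=(np.eye(3)-np.outer(d1,d1))@o1+(np.eye(3)-np.outer(d2,d2))@o2
    return np.linalg.solve(A,b)
E
python3 - <<'E'
from h import *
f=lambda p:np.array(p)/3.4+[115,160]
for n,p in dict(long=[(30,383),(170,452),(392,230),(258,180)],short=[(318,118),(430,180),(568,75),(457,30)]).items():
    w=plane("side",f(p),.016)[:,:2];print(n,w.round(3).tolist(),w.mean(0).round(3))
    print(np.linalg.norm(np.roll(w,-1,0)-w,axis=1).round(3))
for n,p,z in[("red",(250,510),.01),("tapefoot",[(400,425),(320,400)],0),("tapetop",[(325,340),(410,345)],.06),("pale top",[(425,302),(477,322),(503,300),(450,280)],.022),
 ("reel",(544,227),.01),("dark ends",[(573,143),(670,155)],.012),("hex ends",[(630,60),(713,100)],.015),("trough edge",[(370,530),(780,70)],.04)]:
    print(n,plane("side",f(p),z)[:,:2].round(3).tolist())
E
```

```text
long [[0.711, 0.297], [0.577, 0.298], [0.581, 0.021], [0.716, 0.024]] [0.646 0.16 ]
[0.134 0.276 0.135 0.273]
short [[0.725, -0.071], [0.591, -0.048], [0.569, -0.236], [0.696, -0.247]] [ 0.646 -0.15 ]
[0.136 0.189 0.128 0.178]
red [[0.499, 0.307]]
tapefoot [[0.462, 0.183], [0.527, 0.192]]
tapetop [[0.519, 0.187], [0.464, 0.161]]
pale top [[0.506, 0.085], [0.459, 0.083], [0.456, 0.053], [0.503, 0.054]]
reel [[0.481, -0.049]]
dark ends [[0.517, -0.155], [0.437, -0.182]]
hex ends [[0.533, -0.285], [0.44, -0.267]]
trough edge [[0.401, 0.3], [0.394, -0.305]]
```

Emit:
servo_tool([
  [[0.2,-0.14,-0.05],[0,0,0.05]],
  [[0.45,-0.3,-0.12],[0,0,0.12]],
  [[0.7,-0.48,-0.18],[0,0,0.2]],
  [[0.9,-0.62,-0.23],[0,0,0.26]],
  [[1,-0.7,-0.25],[0,0,0.285]],
], grip=1)

```text
clock: 0.72
ee_pos: [0.3339, -0.4035, 0.2817]
orientation: [[1.0, -0.001, 0.0], [-0.001, -1.0, 0.0], [0.0, -0.0, -1.0]]
contact_force: [0.1, -0.2, -0.3]
width: 0.0856
grasp_force: 0.0
```

Emit:
servo_tool([
  [[0.2,-0.25,-0.05],[0,0,0]],
  [[0.4,-0.5,-0.12],[0,0,0]],
  [[0.6,-0.75,-0.18],[0,0,0]],
  [[0.75,-0.95,-0.23],[0,0,0]],
  [[0.75,-0.95,-0.25],[0,0,0]],
])

```text
clock: 1.35
ee_pos: [0.485, -0.213, 0.3317]
orientation: [[1.0, 0.003, 0.001], [0.003, -1.0, 0.0], [0.001, -0.0, -1.0]]
contact_force: [-0.5, -0.6, -0.6]
width: 0.0855
grasp_force: 0.0
```

```bash
python3 - <<'E'
from h import *
import pickle
c=ctrl.camera_info("wrist");im=ctrl.capture("wrist");cv2.imwrite("pics/w1.png",im);pickle.dump(c,open("w1.pkl","wb"))
print(np.round(c["mtx"],1).tolist(),np.round(c["extrinsics"],3).tolist())
s=ctrl.state();print(s["clock"],s["ee_pos"],np.round(s["orientation"],3).tolist())
E
```

```text
[[325.2, 0.0, 284.7], [0.0, 325.2, 207.9], [0.0, 0.0, 1.0]] [[0.003, -0.96, -0.281, 0.556], [-1.0, -0.003, 0.0, -0.213], [-0.001, 0.281, -0.96, 0.475], [0.0, 0.0, 0.0, 1.0]]
1.4 [ 0.48409286 -0.21467654  0.33185428] [[1.0, 0.001, 0.0], [0.001, -1.0, -0.001], [0.0, 0.001, -1.0]]
```

View pics/w1.png

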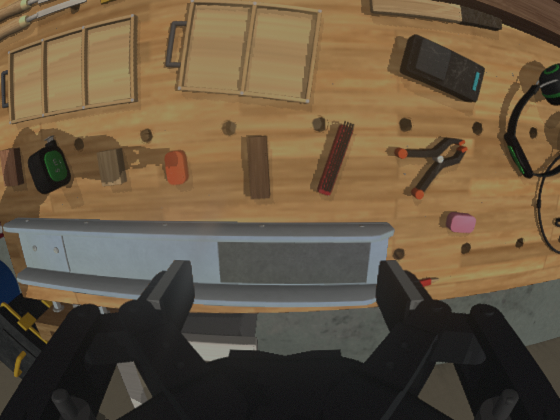

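The wrist view shows the hex set (335,158), dark block (257,166), reel (176,167), pale block (111,166), tape (48,166), red-brown block (10,165) and both trays with their handles on the left. The pink reel is at (460,222). I'll take a second wrist view further left.

Emit:
servo_tool([
  [[0,-0.25,0],[0,0,0]],
  [[0,-0.5,0],[0,0,0]],
  [[0,-0.75,0],[0,0,0]],
  [[0,-0.95,0],[0,0,0]],
  [[0,-1,0],[0,0,0]],
])

```text
clock: 2.02
ee_pos: [0.4829, -0.0156, 0.3308]
orientation: [[1.0, -0.002, -0.001], [-0.002, -1.0, -0.0], [-0.001, 0.0, -1.0]]
contact_force: [-0.1, -0.6, -0.2]
width: 0.0853
grasp_force: 0.0
```

```bash
python3 - <<'E'
from h import *
import pickle
c=ctrl.camera_info("wrist");im=ctrl.capture("wrist");cv2.imwrite("pics/w2.png",im);pickle.dump(c,open("w2.pkl","wb"))
s=ctrl.state();print(s["clock"],s["ee_pos"])
E
```

```text
2.075 [ 0.48305376 -0.01547647  0.33084114]
```

View pics/w2.png

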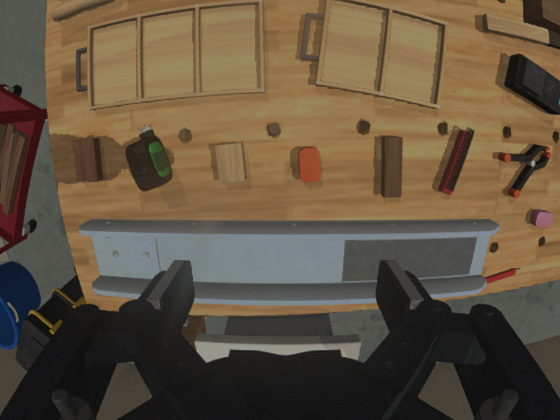

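The second view shows the red-brown block (89,159), tape (150,158), pale block (230,162), reel (309,164), dark block (391,167), hex set (457,160), long tray (178,55) and short tray (380,55). I'll enlarge the strips of both views for corners and run the masks.

```bash
python3 - <<'E'
from h import *
import pickle
a=cv2.imread("pics/w1.png");b=cv2.imread("pics/w2.png")
I=cv2.INTER_CUBIC
A=cv2.resize(a[120:205,0:360],None,fx=2.2,fy=3,interpolation=I)
B=cv2.resize(b[120:205,70:470],None,fx=1.98,fy=3,interpolation=I)
cv2.imwrite("pics/c2.png",np.vstack([A[:,:792],B[:,:792]]))
i1,i2=[pickle.load(open(f"w{k}.pkl","rb")) for k in(1,2)]
def cen(im,lo,hi,box):
    m=cv2.inRange(cv2.cvtColor(im,cv2.COLOR_BGR2HSV),lo,hi);M=np.zeros_like(m);x0,y0,x1,y1=box;M[y0:y1,x0:x1]=m[y0:y1,x0:x1]
    k,l,s,c=cv2.connectedComponentsWithStats(M);j=1+s[1:,4].argmax();p=np.argwhere(l==j)[:,::-1].astype(np.float32)
    return c[j],cv2.minAreaRect(p),s[j,4]
for n,lo,hi,b1,b2 in[("hexred",(170,120,60),(180,255,255),(310,110,360,205),(435,115,480,205)),("reel",(0,180,120),(14,255,255),(150,140,200,200),(290,135,330,195)),
 ("green",(40,100,40),(80,255,255),(20,130,80,200),(120,120,180,200)),("dark",(0,20,20),(20,200,115),(235,125,280,205),(370,128,412,203))]:
    c1,r1,_=cen(a,lo,hi,b1);c2,r2,_=cen(b,lo,hi,b2)
    o1,d1=ray("wrist",c1,i1);o2,d2=ray("wrist",c2,i2);p=tri(o1,d1[0],o2,d2[0])
    print(n,np.round(c1),np.round(c2),"tri",p.round(3))
    for r,i in((r1,i1),(r2,i2)): print("  rect",plane("wrist",cv2.boxPoints(r),p[2],i)[:,:2].round(3).tolist())
E
```

```text
Traceback (most recent call last):
ValueError: attempt to get argmax of an empty sequence
```

View pics/c2.png

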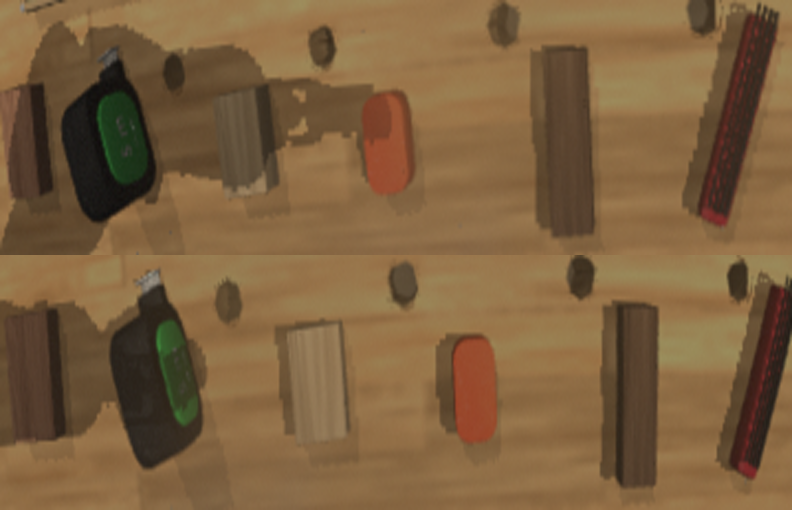

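```bash
python3 - <<'E'
from h import *
import pickle
i1,i2=[pickle.load(open(f"w{k}.pkl","rb")) for k in(1,2)]
P=dict(hexnear=[(713,217),(745,470)],hexfar=[(765,15),(790,287)],
dTL=[(543,48),(622,305)],dTR=[(586,46),(657,305)],dBR=[(592,233),(656,485)],dBL=[(552,236),(620,486)],
rfar=[(387,92),(472,336)],rnear=[(390,193),(476,443)],
pTL=[(214,95),(287,328)],pTR=[(257,87),(340,322)],pBR=[(265,183),(347,435)],pBL=[(222,192),(297,442)],
hook=[(112,55),(150,278)],tback=[(100,220),(150,467)],tgreenfar=[(112,97),(170,322)],tgreennear=[(135,185),(190,424)],rbR=[(35,85),(50,310)],rbBR=[(40,195),(55,440)])
for n,(a,b) in P.items():
    a=np.array(a)/[2.2,3]+[0,120];b=(np.array(b)-[0,255])/[1.98,3]+[70,120]
    o1,d1=ray("wrist",a,i1);o2,d2=ray("wrist",b,i2);print(n,tri(o1,d1[0],o2,d2[0]).round(3))
# trays, w2 outer top corners and w1, triangulated
T=dict(long=([(90,25),(262,3),(265,91),(90,107)],[(8,50),(133,16),(135,101),(12,121)]),short=([(328,0),(445,18),(440,105),(318,83)],[(188,1),(321,9),(309,101),(180,95)]))
for n,(b,a) in T.items():
    w=np.array([tri(*[v if v.ndim==1 else v for v in (lambda r1,r2:(r1[0],r1[1][0],r2[0],r2[1][0]))(ray("wrist",p,i1),ray("wrist",q,i2))]) for p,q in zip(a,b)])
    print(n,w.round(3).tolist(),w.mean(0).round(3)); w=plane("wrist",b,.016,i2)[:,:2];print(w.round(3).tolist(),w.mean(0).round(3),np.linalg.norm(np.roll(w,-1,0)-w,axis=1).round(3))
w=plane("wrist",[(80,225),(495,225)],.03,i2);print("trough",w.round(3))
E
```

```text
hexnear [ 0.445 -0.27   0.016]
hexfar [ 0.544 -0.301  0.019]
dTL [ 0.526 -0.159  0.015]
dTR [ 0.527 -0.186  0.015]
dBR [ 0.438 -0.19   0.021]
dBL [ 0.435 -0.163  0.015]
rfar [ 0.507 -0.049  0.006]
rnear [ 0.457 -0.052  0.017]
pTL [0.513 0.084 0.018]
pTR [0.516 0.045 0.02 ]
pBR [0.464 0.041 0.026]
pBL [0.462 0.077 0.028]
hook [0.542 0.198 0.   ]
tback [0.454 0.183 0.049]
tgreenfar [0.521 0.164 0.042]
tgreennear [0.471 0.156 0.033]
rbR [0.533 0.288 0.01 ]
rbBR [0.464 0.285 0.018]
long [[0.717, 0.284, 0.028], [0.719, 0.016, 0.017], [0.587, 0.012, 0.014], [0.585, 0.297, 0.006]] [0.652 0.152 0.016]
[[0.72, 0.292], [0.718, 0.016], [0.587, 0.012], [0.584, 0.29]] [0.652 0.152] [0.275 0.131 0.278 0.136]
short [[0.724, -0.075, 0.027], [0.719, -0.264, 0.005], [0.577, -0.246, 0.02], [0.594, -0.062, 0.016]] [ 0.653 -0.162  0.017]
[[0.724, -0.077], [0.718, -0.258], [0.578, -0.247], [0.599, -0.061]] [ 0.655 -0.161] [0.182 0.14  0.187 0.126]
trough [[ 0.394  0.329  0.03 ]
 [ 0.392 -0.371  0.03 ]]
```

Heights check out: tray rim ≈16 mm and stock tops ≈15–25 mm. I'll start with the chalk reel at (0.482,-0.050).

Emit:
servo_tool([
  [[0,0.05,0.2],[0,0,0]],
  [[0,0.1,0.5],[0,0,0]],
  [[0,0.17,0.75],[0,0,0]],
  [[0,0.17,0.95],[0,0,0]],
  [[0,0.17,1],[0,0,0]],
])

```text
clock: 2.7
ee_pos: [0.4807, -0.0513, 0.1283]
orientation: [[1.0, -0.005, -0.006], [-0.005, -1.0, 0.001], [-0.006, -0.001, -1.0]]
contact_force: [-0.1, 0.5, -0.5]
width: 0.0854
grasp_force: 0.0
```

Emit:
servo_tool([
  [[0,0,0.2],[0,0,0]],
  [[0,0,0.4],[0,0,0]],
  [[0,0,0.55],[0,0,0]],
  [[0,0,0.62],[0,0,0]],
  [[0,0,0.63],[0,0,0]],
])

```text
clock: 3.32
ee_pos: [0.4841, -0.0506, 0.0056]
orientation: [[1.0, -0.003, 0.0], [-0.003, -1.0, -0.0], [0.0, 0.0, -1.0]]
contact_force: [-0.1, -0.2, -0.1]
width: 0.0853
grasp_force: 0.0
```

Emit:
servo_tool([
  [[0,0,0],[0,0,0]],
  [[0,0,0],[0,0,0]],
  [[0,0,0],[0,0,0]],
  [[0,0,0],[0,0,0]],
  [[0,0,0],[0,0,0]],
], grip=0, grip_force=40)

```text
clock: 3.95
ee_pos: [0.4845, -0.0502, 0.0064]
orientation: [[1.0, -0.002, 0.002], [-0.002, -1.0, -0.001], [0.002, 0.001, -1.0]]
contact_force: [-1.1, 0.1, 5.9]
width: 0.029
grasp_force: 38.5
```

Emit:
servo_tool([
  [[0,0,-0.1],[0,0,0]],
  [[0,0,-0.25],[0,0,0]],
  [[0.2,0.07,-0.4],[0,0,0.04]],
  [[0.4,0.14,-0.42],[0,0,0.08]],
  [[0.6,0.2,-0.42],[0,0,0.12]],
])

```text
clock: 4.58
ee_pos: [0.6055, -0.0909, 0.0908]
orientation: [[0.992, -0.129, 0.003], [-0.129, -0.992, -0.001], [0.003, 0.0, -1.0]]
contact_force: [0.0, 0.4, 0.5]
width: 0.0292
grasp_force: 38.8
```

Emit:
servo_tool([
  [[0.1,0.07,0],[0,0,0]],
  [[0.23,0.13,0.0],[0,0,0]],
  [[0.23,0.13,0.1],[0,0,0]],
  [[0.23,0.13,0.2],[0,0,0]],
  [[0.23,0.13,0.2],[0,0,0]],
])

```text
clock: 5.2
ee_pos: [0.6415, -0.1204, 0.0455]
orientation: [[0.992, -0.128, -0.008], [-0.127, -0.992, 0.002], [-0.008, -0.001, -1.0]]
contact_force: [-0.6, 0.1, -0.8]
width: 0.029
grasp_force: 38.8
```

```bash
python3 - <<'E'
from h import *
import pickle
c=ctrl.camera_info("side");im=ctrl.capture("side");w=ctrl.capture("wrist")
cv2.imwrite("pics/p1.png",np.hstack([cv2.resize(im[130:300,110:350],None,fx=1.65,fy=1.65,interpolation=cv2.INTER_CUBIC),cv2.resize(w,(400,280))]))
E
```

```text
(no output)
```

View pics/p1.png

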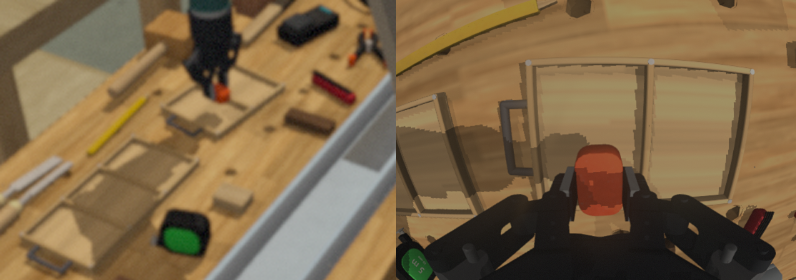

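The reel is held over the handle-side bay (600,190). The short tray's far corners are at (528,63) and (752,72), and the divider end is at (650,62). I'll refine the tray pose from these.

```bash
python3 - <<'E'
from h import *
p=(np.array([(528,63),(650,62),(752,72)])-[396,0])*1.4
s=ctrl.state();print(s["ee_pos"])
w=plane("wrist",p,.016)[:,:2];print(w.round(3))
d=w[0]-w[2];d/=np.linalg.norm(d);x=np.array([d[1],-d[0]]);print("yaw",np.degrees(np.arctan2(-d[0],d[1])),np.linalg.norm(w[0]-w[2]))
c=(w[0]+w[2])/2-x*.068;print("centre",c,"bay+",c+.046*d,"bay-",c-.046*d)
E
```

```text
[ 0.64417865 -0.12117673  0.04829233]
[[ 0.737 -0.078]
 [ 0.725 -0.17 ]
 [ 0.715 -0.263]]
yaw -7.07463071897491 0.18600762182302333
centre [ 0.65855937 -0.16210476] bay+ [ 0.66422483 -0.11645498] bay- [ 0.65289392 -0.20775454]
```

Emit:
servo_tool([
  [[0.04,-0.015,0],[0,0,0]],
  [[0.08,-0.035,0.05],[0,0,0]],
  [[0.08,-0.035,0.12],[0,0,0]],
  [[0.08,-0.035,0.17],[0,0,0]],
  [[0.08,-0.035,0.18],[0,0,0]],
])

```text
clock: 5.92
ee_pos: [0.661, -0.1167, 0.0116]
orientation: [[0.992, -0.128, -0.003], [-0.128, -0.992, 0.001], [-0.003, -0.0, -1.0]]
contact_force: [-0.7, -0.6, -0.3]
width: 0.0292
grasp_force: 38.9
```

Emit:
servo_tool([
  [[0,0,0],[0,0,0]],
  [[0,0,0],[0,0,0]],
  [[0,0,0],[0,0,0]],
  [[0,0,0],[0,0,0]],
  [[0,0,0],[0,0,0]],
], grip=0.5)

```text
clock: 6.55
ee_pos: [0.6627, -0.1172, 0.0135]
orientation: [[0.992, -0.128, 0.0], [-0.128, -0.992, -0.0], [0.0, 0.0, -1.0]]
contact_force: [0.7, -0.7, 0.0]
width: 0.0426
grasp_force: 0.0
```

Emit:
servo_tool([
  [[0,0,-0.1],[0,0,0]],
  [[0,0,-0.3],[0,0,0]],
  [[0,0,-0.5],[0,0,0]],
  [[0,0,-0.5],[0,0,0]],
  [[0,0,-0.5],[0,0,0]],
])

```text
clock: 7.18
ee_pos: [0.6628, -0.1172, 0.1143]
orientation: [[0.992, -0.128, 0.001], [-0.128, -0.992, -0.0], [0.001, 0.0, -1.0]]
contact_force: [-0.0, -0.2, -0.2]
width: 0.0425
grasp_force: 0.0
```

Emit:
servo_tool([
  [[-0.24,-0.19,0],[0,0,-0.05]],
  [[-0.48,-0.38,0],[0,0,-0.1]],
  [[-0.72,-0.57,0],[0,0,-0.14]],
  [[-0.92,-0.73,0],[0,0,-0.175]],
  [[-0.99,-0.78,0],[0,0,-0.175]],
], grip=1)

```text
clock: 7.8
ee_pos: [0.4819, 0.0645, 0.1117]
orientation: [[0.998, 0.057, -0.005], [0.057, -0.998, 0.0], [-0.005, -0.0, -1.0]]
contact_force: [0.7, -0.2, -0.0]
width: 0.0853
grasp_force: 0.0
```

Emit:
servo_tool([
  [[0,0,0],[0,0,0]],
  [[0,0,0.2],[0,0,0]],
  [[0,0,0.4],[0,0,0]],
  [[0,0,0.52],[0,0,0]],
  [[0,0,0.54],[0,0,0]],
])

```text
clock: 8.43
ee_pos: [0.4858, 0.0618, 0.0034]
orientation: [[0.999, 0.053, -0.003], [0.053, -0.999, -0.0], [-0.003, 0.0, -1.0]]
contact_force: [0.0, 0.9, 0.7]
width: 0.0852
grasp_force: 0.0
```

Emit:
servo_tool([
  [[0,0,0],[0,0,0]],
  [[0,0,0],[0,0,0]],
  [[0,0,0],[0,0,0]],
  [[0,0,0],[0,0,0]],
  [[0,0,0],[0,0,0]],
], grip=0)

```text
clock: 9.05
ee_pos: [0.4878, 0.0628, 0.0067]
orientation: [[0.998, 0.055, 0.003], [0.055, -0.998, -0.0], [0.003, 0.001, -1.0]]
contact_force: [0.4, -1.1, 6.7]
width: 0.0375
grasp_force: 40.7
```

Emit:
servo_tool([
  [[0,0,-0.1],[0,0,0]],
  [[0,0,-0.2],[0,0,0]],
  [[0,0,-0.35],[0,0,0]],
  [[0,0,-0.5],[0,0,0]],
  [[0,0,-0.5],[0,0,0]],
])

```text
clock: 9.68
ee_pos: [0.4884, 0.063, 0.1079]
orientation: [[0.998, 0.055, 0.006], [0.055, -0.998, 0.0], [0.006, 0.0, -1.0]]
contact_force: [0.5, 0.3, -0.8]
width: 0.0367
grasp_force: 40.1
```

Emit:
servo_tool([
  [[0.1,0.2,0],[0,0,0]],
  [[0.2,0.4,0],[0,0,0]],
  [[0.3,0.6,0],[0,0,0]],
  [[0.4,0.8,0],[0,0,0]],
  [[0.45,0.9,0],[0,0,0]],
])

```text
clock: 10.3
ee_pos: [0.5861, -0.1135, 0.1041]
orientation: [[0.999, 0.053, -0.001], [0.053, -0.999, 0.0], [-0.001, -0.0, -1.0]]
contact_force: [0.4, 0.6, -0.7]
width: 0.0372
grasp_force: 40.1
```

Emit:
servo_tool([
  [[0.1,0.17,0],[0,0,0.06]],
  [[0.2,0.34,0],[0,0,0.12]],
  [[0.3,0.5,0.0],[0,0,0.175]],
  [[0.3,0.5,0.1],[0,0,0.175]],
  [[0.3,0.5,0.25],[0,0,0.175]],
])

```text
clock: 10.92
ee_pos: [0.651, -0.2077, 0.0543]
orientation: [[0.992, -0.127, -0.0], [-0.127, -0.992, 0.001], [-0.0, -0.001, -1.0]]
contact_force: [-0.6, -0.5, -0.9]
width: 0.0368
grasp_force: 40.1
```

Emit:
servo_tool([
  [[0,0,0.05],[0,0,0]],
  [[0,0,0.12],[0,0,0]],
  [[0,0,0.18],[0,0,0]],
  [[0,0,0.21],[0,0,0]],
  [[0,0,0.215],[0,0,0]],
])

```text
clock: 11.55
ee_pos: [0.6512, -0.2083, 0.0121]
orientation: [[0.992, -0.128, -0.0], [-0.128, -0.992, 0.0], [-0.0, -0.0, -1.0]]
contact_force: [0.7, 0.2, -0.3]
width: 0.0371
grasp_force: 40.1
```

Emit:
servo_tool([
  [[0,0,0],[0,0,0]],
  [[0,0,0],[0,0,0]],
  [[0,0,0],[0,0,0]],
  [[0,0,0],[0,0,0]],
  [[0,0,0],[0,0,0]],
], grip=0.54)

```text
clock: 12.18
ee_pos: [0.6513, -0.2084, 0.0124]
orientation: [[0.992, -0.128, 0.0], [-0.128, -0.992, 0.0], [0.0, -0.0, -1.0]]
contact_force: [0.8, 0.5, 0.7]
width: 0.0461
grasp_force: 0.0
```

Emit:
servo_tool([
  [[0,0,-0.1],[0,0,0]],
  [[0,0,-0.3],[0,0,0]],
  [[0,0,-0.5],[0,0,0]],
  [[0,0,-0.5],[0,0,0]],
  [[0,0,-0.5],[0,0,0]],
])

```text
clock: 12.8
ee_pos: [0.6515, -0.2085, 0.1133]
orientation: [[0.992, -0.128, 0.001], [-0.128, -0.992, -0.0], [0.001, 0.0, -1.0]]
contact_force: [-0.7, 0.2, 0.4]
width: 0.0458
grasp_force: 0.0
```

Emit:
servo_tool([
  [[-0.22,-0.015,0],[0,0,-0.05]],
  [[-0.44,-0.03,0],[0,0,-0.1]],
  [[-0.66,-0.045,0],[0,0,-0.14]],
  [[-0.84,-0.06,0],[0,0,-0.165]],
  [[-0.865,-0.06,0],[0,0,-0.165]],
], grip=1)

```text
clock: 13.42
ee_pos: [0.4771, -0.1726, 0.1105]
orientation: [[0.999, 0.044, -0.005], [0.044, -0.999, 0.003], [-0.005, -0.003, -1.0]]
contact_force: [0.7, -0.3, -0.2]
width: 0.0853
grasp_force: 0.0
```

Emit:
servo_tool([
  [[0,0,0],[0,0,0]],
  [[0,0,0.2],[0,0,0]],
  [[0,0,0.4],[0,0,0]],
  [[0,0,0.52],[0,0,0]],
  [[0,0,0.54],[0,0,0]],
])

```text
clock: 14.05
ee_pos: [0.4809, -0.1739, 0.0023]
orientation: [[0.999, 0.045, -0.003], [0.045, -0.999, 0.002], [-0.003, -0.002, -1.0]]
contact_force: [-0.7, 0.3, -0.1]
width: 0.0856
grasp_force: 0.0
```

Emit:
servo_tool([
  [[0,0,0],[0,0,0]],
  [[0,0,0],[0,0,0]],
  [[0,0,0],[0,0,0]],
  [[0,0,0],[0,0,0]],
  [[0,0,0],[0,0,0]],
], grip=0)

```text
clock: 14.68
ee_pos: [0.4825, -0.175, 0.0055]
orientation: [[0.999, 0.044, 0.002], [0.044, -0.999, -0.001], [0.002, 0.001, -1.0]]
contact_force: [-0.2, -0.1, 5.7]
width: 0.0266
grasp_force: 40.9
```

Emit:
servo_tool([
  [[0,0,-0.1],[0,0,0]],
  [[0,0,-0.2],[0,0,0]],
  [[0,0,-0.35],[0,0,0]],
  [[0,0,-0.5],[0,0,0]],
  [[0,0,-0.5],[0,0,0]],
])

```text
clock: 15.3
ee_pos: [0.4832, -0.1753, 0.1067]
orientation: [[0.999, 0.044, 0.005], [0.044, -0.999, -0.002], [0.005, 0.003, -1.0]]
contact_force: [-0.7, -0.4, -1.0]
width: 0.0268
grasp_force: 40.2
```

Emit:
servo_tool([
  [[0.1,-0.13,0],[0,0,0]],
  [[0.2,-0.26,0],[0,0,0]],
  [[0.3,-0.4,0],[0,0,0]],
  [[0.4,-0.53,0],[0,0,0]],
  [[0.45,-0.6,0],[0,0,0]],
])

```text
clock: 15.92
ee_pos: [0.5655, -0.0491, 0.103]
orientation: [[0.999, 0.046, -0.002], [0.046, -0.999, 0.0], [-0.002, -0.0, -1.0]]
contact_force: [-0.1, -1.2, -0.5]
width: 0.0272
grasp_force: 40.2
```

Emit:
servo_tool([
  [[0.1,-0.13,0],[0,0,0.01]],
  [[0.2,-0.26,0],[0,0,0.02]],
  [[0.3,-0.4,0],[0,0,0.03]],
  [[0.4,-0.53,0],[0,0,0.03]],
  [[0.44,-0.557,0],[0,0,0.03]],
])

```text
clock: 16.55
ee_pos: [0.6489, 0.0657, 0.1034]
orientation: [[1.0, 0.015, -0.001], [0.015, -1.0, -0.0], [-0.001, 0.0, -1.0]]
contact_force: [-0.1, -0.2, 0.8]
width: 0.0269
grasp_force: 40.2
```

```bash
python3 - <<'E'
from h import *
import pickle
pickle.dump(ctrl.camera_info("wrist"),open("w3.pkl","wb"));w=ctrl.capture("wrist");cv2.imwrite("pics/w3.png",w);print(ctrl.state()["ee_pos"])
E
```

```text
[0.64958756 0.06551066 0.10349162]
```

View pics/w3.png

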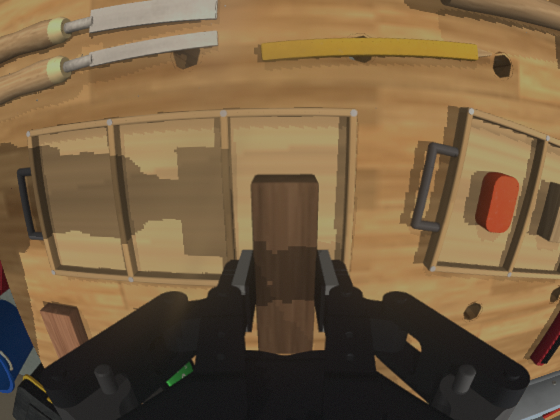

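The dark block is held over the last bay. The long tray's far corners are at (355,112) and (30,135), with dividers at (226,113) and (112,122). The reel is in its bay at (498,202). I'll refine the long tray pose.

```bash
python3 - <<'E'
from h import *
import pickle
i=pickle.load(open("w3.pkl","rb"))
w=plane("wrist",[(355,112),(226,113),(112,122),(30,135),(55,275)],.016,i)[:,:2];print(w.round(3).tolist())
d=w[3]-w[0];print(np.linalg.norm(d));d/=np.linalg.norm(d);x=np.array([d[1],-d[0]]);print("yaw",np.degrees(np.arctan2(-d[0],d[1])))
c=(w[3]+w[0])/2-x*.068;print("c",c,[(c+k*d).round(3).tolist() for k in(.092,0,-.092)])
print("reel",plane("wrist",[(498,202)],.022,i))
E
```

```text
[[0.723, 0.017], [0.721, 0.108], [0.719, 0.2], [0.716, 0.292], [0.58, 0.291]]
0.27524340704925504
yaw 1.5644230633854972
c [0.65154168 0.15297802] [[0.649, 0.245], [0.652, 0.153], [0.654, 0.061]]
reel [[ 0.66125341 -0.11257864  0.022     ]]
```

Emit:
servo_tool([
  [[0.02,0.02,0.1],[0,0,0]],
  [[0.02,0.02,0.23],[0,0,0]],
  [[0.02,0.02,0.36],[0,0,0]],
  [[0.02,0.02,0.44],[0,0,0]],
  [[0.02,0.02,0.46],[0,0,0]],
])

```text
clock: 17.23
ee_pos: [0.6508, 0.0598, 0.0106]
orientation: [[1.0, 0.012, -0.004], [0.012, -1.0, -0.0], [-0.004, 0.0, -1.0]]
contact_force: [-1.1, 0.8, 4.0]
width: 0.0271
grasp_force: 40.6
```

Emit:
servo_tool([
  [[0,0,0],[0,0,0]],
  [[0,0,0],[0,0,0]],
  [[0,0,0],[0,0,0]],
  [[0,0,0],[0,0,0]],
  [[0,0,0],[0,0,0]],
], grip=0.48)

```text
clock: 17.85
ee_pos: [0.653, 0.0609, 0.0126]
orientation: [[1.0, 0.013, 0.0], [0.013, -1.0, 0.0], [0.0, -0.0, -1.0]]
contact_force: [0.6, 0.8, -0.1]
width: 0.0411
grasp_force: 0.0
```

Emit:
servo_tool([
  [[0,0,-0.1],[0,0,0]],
  [[0,0,-0.3],[0,0,0]],
  [[0,0,-0.5],[0,0,0]],
  [[0,0,-0.6],[0,0,0]],
  [[0,0,-0.6],[0,0,0]],
])

```text
clock: 18.48
ee_pos: [0.6552, 0.0608, 0.1362]
orientation: [[1.0, 0.013, 0.007], [0.013, -1.0, -0.0], [0.007, 0.0, -1.0]]
contact_force: [-0.1, 0.5, -0.7]
width: 0.0407
grasp_force: 0.0
```

Emit:
servo_tool([
  [[-0.11,0.23,0],[0,0,0]],
  [[-0.22,0.46,0],[0,0,0]],
  [[-0.33,0.69,0],[0,0,0]],
  [[-0.43,0.88,0],[0,0,0]],
  [[-0.43,0.9,0],[0,0,0]],
], grip=1)

```text
clock: 19.1
ee_pos: [0.567, -0.122, 0.1313]
orientation: [[1.0, 0.009, -0.003], [0.009, -1.0, 0.001], [-0.003, -0.001, -1.0]]
contact_force: [0.5, -0.2, -0.0]
width: 0.0853
grasp_force: 0.0
```

Emit:
servo_tool([
  [[-0.11,0.2,0],[0,0,0.07]],
  [[-0.22,0.4,0],[0,0,0.14]],
  [[-0.33,0.6,0],[0,0,0.21]],
  [[-0.4,0.8,0],[0,0,0.26]],
  [[-0.4,0.81,0],[0,0,0.26]],
])

```text
clock: 19.73
ee_pos: [0.4911, -0.2849, 0.1319]
orientation: [[0.966, -0.259, 0.0], [-0.259, -0.966, 0.0], [0.0, -0.0, -1.0]]
contact_force: [-0.2, 0.1, -0.2]
width: 0.0852
grasp_force: 0.0
```

```bash
python3 - <<'E'
from h import *
s=ctrl.state();i=ctrl.camera_info("wrist");w=ctrl.capture("wrist");cv2.imwrite("pics/w4.png",w);print(s["ee_pos"])
h=cv2.cvtColor(w,cv2.COLOR_BGR2HSV);m=cv2.inRange(h,(165,90,40),(180,255,255))|cv2.inRange(h,(0,190,40),(3,255,140))
m=cv2.morphologyEx(m,cv2.MORPH_CLOSE,np.ones((9,9)))
k,l,st,c=cv2.connectedComponentsWithStats(m);print([(st[j].tolist(),c[j].round().tolist()) for j in range(1,k) if st[j,4]>150])
j=1+st[1:,4].argmax();r=cv2.minAreaRect(np.argwhere(l==j)[:,::-1].astype(np.float32));print(r,plane("wrist",cv2.boxPoints(r),.02,i).round(3).tolist())
cv2.polylines(w,[cv2.boxPoints(r).astype(int)],True,(255,255,0));cv2.imwrite("pics/w4.png",w)
E
```

```text
[ 0.49109729 -0.28493995  0.1318792 ]
[([491, 216, 42, 36, 910], [509.0, 234.0])]
((511.6476745605469, 233.46115112304688), (31.557165145874023, 42.347686767578125), 75.25643920898438) [[0.422, -0.467, 0.02], [0.418, -0.522, 0.02], [0.378, -0.535, 0.02], [0.385, -0.477, 0.02]]
```

View pics/w4.png

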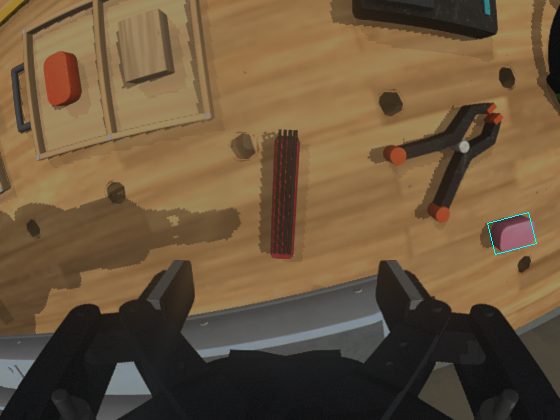

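The hex set runs from (287,130) to (283,258), centred on the tool's line and nearly aligned with it. The mask boxed only the pink lookalike at (512,233), which I'm ignoring. The reel and pale block sit well in their bays.

```bash
python3 - <<'E'
from h import *
w=plane("wrist",[(288,131),(283,258)],.02)[:,:2];s=ctrl.state();print(w,np.linalg.norm(w[0]-w[1]),np.degrees(np.arctan2(*(w[0]-w[1])[::-1])),w.mean(0),s["ee_pos"])
E
```

```text
[[ 0.54676395 -0.30109202]
 [ 0.44409132 -0.26952539]] 0.10741564298181125 -17.090007986435463 [ 0.49542764 -0.2853087 ] [ 0.49135914 -0.28381252  0.13180442]
```

Emit:
servo_tool([
  [[0.02,0,0.15],[0,0,0.03]],
  [[0.02,0,0.33],[0,0,0.03]],
  [[0.02,0,0.5],[0,0,0.03]],
  [[0.02,0,0.61],[0,0,0.03]],
  [[0.02,0,0.63],[0,0,0.03]],
])

```text
clock: 20.4
ee_pos: [0.4942, -0.2816, 0.0042]
orientation: [[0.959, -0.284, -0.004], [-0.284, -0.959, 0.003], [-0.004, -0.002, -1.0]]
contact_force: [-0.9, 0.1, 0.3]
width: 0.0851
grasp_force: 0.0
```

Emit:
servo_tool([
  [[0,0,0],[0,0,0]],
  [[0,0,0],[0,0,0]],
  [[0,0,0],[0,0,0]],
  [[0,0,0],[0,0,0]],
  [[0,0,0],[0,0,0]],
], grip=0)

```text
clock: 21.02
ee_pos: [0.496, -0.285, 0.0074]
orientation: [[0.958, -0.287, 0.002], [-0.287, -0.958, -0.001], [0.002, 0.0, -1.0]]
contact_force: [0.1, 0.2, 4.5]
width: 0.0186
grasp_force: 40.4
```

Emit:
servo_tool([
  [[0,0,-0.1],[0,0,0]],
  [[0,0,-0.2],[0,0,0]],
  [[0,0,-0.35],[0,0,0]],
  [[0,0,-0.5],[0,0,0]],
  [[0,0,-0.6],[0,0,0]],
])

```text
clock: 21.65
ee_pos: [0.4952, -0.2845, 0.1273]
orientation: [[0.958, -0.287, 0.0], [-0.287, -0.958, -0.0], [0.001, 0.0, -1.0]]
contact_force: [0.8, 0.0, -1.9]
width: 0.0186
grasp_force: 39.6
```

Emit:
servo_tool([
  [[0.01,-0.2,0],[0,0,-0.06]],
  [[0.02,-0.4,0],[0,0,-0.13]],
  [[0.03,-0.6,0],[0,0,-0.2]],
  [[0.04,-0.8,0],[0,0,-0.27]],
  [[0.045,-0.9,0],[0,0,-0.3]],
])

```text
clock: 22.28
ee_pos: [0.5551, -0.1127, 0.1257]
orientation: [[1.0, 0.026, -0.001], [0.026, -1.0, 0.0], [-0.001, -0.0, -1.0]]
contact_force: [0.5, 0.7, -0.9]
width: 0.0189
grasp_force: 39.7
```

Emit:
servo_tool([
  [[0.05,-0.2,0],[0,0,0]],
  [[0.1,-0.4,0],[0,0,0]],
  [[0.16,-0.6,0],[0,0,0]],
  [[0.22,-0.8,0],[0,0,0]],
  [[0.25,-0.9,0],[0,0,0]],
])

```text
clock: 22.9
ee_pos: [0.6012, 0.0679, 0.1259]
orientation: [[1.0, 0.025, -0.001], [0.025, -1.0, -0.0], [-0.001, 0.0, -1.0]]
contact_force: [0.3, -0.3, -1.3]
width: 0.019
grasp_force: 39.6
```

Emit:
servo_tool([
  [[0.05,-0.2,0],[0,0,0]],
  [[0.1,-0.4,0],[0,0,0]],
  [[0.16,-0.6,0],[0,0,0]],
  [[0.22,-0.8,0],[0,0,0]],
  [[0.25,-0.89,0],[0,0,0]],
])

```text
clock: 23.52
ee_pos: [0.6536, 0.1592, 0.1261]
orientation: [[0.992, 0.125, -0.008], [0.126, -0.991, 0.041], [-0.002, -0.042, -0.999]]
contact_force: [0.1, 0.5, -1.2]
width: 0.0189
grasp_force: 39.7
```

```bash
python3 - <<'E'
from h import *
s=ctrl.state();print(np.round(s["q"],3),np.round(s["qvel"],2),s["ee_pos"],s["contact_force"])
E
```

```text
[ 0.125  0.425 -0.046  1.102  0.042  3.141] [0.07 0.13 0.19 0.07 0.02 0.  ] [0.65361248 0.1592023  0.12613119] [ 0.0613569   0.50513944 -1.17349653]
```

Joint 6 has hit its +3.14 limit, so I need the half-turn grasp orientation on the left side. I'll turn the tool 180° here.

Emit:
servo_tool([
  [[0,0,0],[0,0,-0.16]],
  [[0,0,0],[0,0,-0.33]],
  [[0,0,0],[0,0,-0.5]],
  [[0,0,0],[0,0,-0.67]],
  [[0,0,0],[0,0,-0.84]],
])

```text
clock: 24.15
ee_pos: [0.653, 0.1585, 0.1262]
orientation: [[0.532, 0.847, -0.008], [0.846, -0.531, 0.041], [0.03, -0.028, -0.999]]
contact_force: [-0.1, 0.1, -0.7]
width: 0.0188
grasp_force: 39.7
```

Emit:
servo_tool([
  [[0,0,0],[0,0,-0.16]],
  [[0,0,0],[0,0,-0.33]],
  [[0,0,0],[0,0,-0.5]],
  [[0,0,0],[0,0,-0.67]],
  [[0,0,0],[0,0,-0.84]],
])

```text
clock: 24.78
ee_pos: [0.653, 0.1585, 0.1262]
orientation: [[-0.314, 0.949, -0.008], [0.949, 0.314, 0.041], [0.041, 0.005, -0.999]]
contact_force: [-0.3, -0.1, -1.7]
width: 0.0189
grasp_force: 39.7
```

Emit:
servo_tool([
  [[0,0,0],[0,0,-0.16]],
  [[0,0,0],[0,0,-0.33]],
  [[0,0,0],[0,0,-0.5]],
  [[0,0,0],[0,0,-0.67]],
  [[0,0,0],[0,0,-0.84]],
])

```text
clock: 25.4
ee_pos: [0.653, 0.1585, 0.1262]
orientation: [[-0.932, 0.364, -0.008], [0.363, 0.931, 0.041], [0.022, 0.035, -0.999]]
contact_force: [-0.3, 0.1, -1.5]
width: 0.0189
grasp_force: 39.7
```

```bash
cat >> h.py <<'E'
from scipy.spatial.transform import Rotation as Rn
def goto(p,yawdeg):
    s=ctrl.state();R=np.array(s["orientation"]);a=np.radians(yawdeg)
    G=np.array([[np.cos(a),np.sin(a),0],[np.sin(a),-np.cos(a),0],[0,0,-1]])
    print("pos",s["ee_pos"].round(4),"q",np.round(s["q"],2),"shift",(R.T@(np.array(p)-s["ee_pos"])/.2).round(3),"turn",(np.degrees(Rn.from_matrix(R.T@G).as_rotvec())/60).round(3))
E
python3 -c "
from h import *
goto((.649,.245,.125),181.2)"
```

```text
pos [0.653  0.1585 0.1262] q [ 0.12  0.42 -0.05  1.1   0.04  0.5 ] shift [0.175 0.395 0.024] turn [ 0.037 -0.014 -0.375]
```

Emit:
servo_tool([
  [[0.04,0.08,0.005],[0.01,0,-0.08]],
  [[0.08,0.18,0.01],[0.02,-0.01,-0.17]],
  [[0.13,0.28,0.02],[0.03,-0.01,-0.26]],
  [[0.17,0.38,0.024],[0.037,-0.014,-0.35]],
  [[0.175,0.395,0.024],[0.037,-0.014,-0.375]],
])

```text
clock: 26.02
ee_pos: [0.6494, 0.2464, 0.125]
orientation: [[-1.0, -0.018, -0.0], [-0.018, 1.0, 0.001], [0.0, 0.001, -1.0]]
contact_force: [0.5, -0.4, -1.9]
width: 0.0187
grasp_force: 39.7
```

```bash
python3 -c "
from h import *
goto((.649,.245,.0125),181.2)
cv2.imwrite('pics/w5.png',ctrl.capture('wrist'))"
```

```text
pos [0.6494 0.2464 0.125 ] q [0.27 0.46 0.01 1.12 0.   0.25] shift [ 0.002 -0.007  0.562] turn [ 0.    -0.    -0.003]
```

View pics/w5.png

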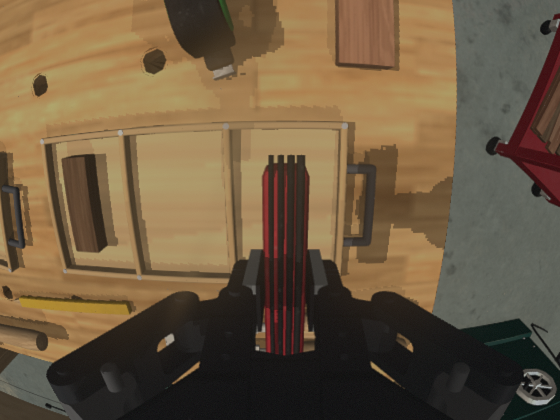

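The hex set is held over the handle bay, and the dark block sits flat in the last bay at (83,202). The tray's near corners are at (345,126) and (43,142). The hex set has only 8 mm of clearance at each end, so I'll check x.

```bash
python3 -c "
from h import *
print(plane('wrist',[(345,124),(43,141),(65,275),(226,125)],.016)[:,:2].round(3).tolist())
print(plane('wrist',[(287,156)],.135)[:,:2].round(3).tolist())"
```

```text
[[0.582, 0.292], [0.589, 0.017], [0.728, 0.017], [0.585, 0.2]]
[[0.594, 0.246]]
```

Emit:
servo_tool([
  [[-0.01,-0.005,0.12],[0,0,0]],
  [[-0.01,-0.005,0.27],[0,0,0]],
  [[-0.01,-0.005,0.42],[0,0,0]],
  [[-0.01,-0.005,0.54],[0,0,0]],
  [[-0.01,-0.005,0.562],[0,0,0]],
])

```text
clock: 26.7
ee_pos: [0.6503, 0.2428, 0.0121]
orientation: [[-1.0, -0.013, -0.003], [-0.013, 1.0, -0.001], [0.003, -0.001, -1.0]]
contact_force: [-5.5, -3.6, 12.8]
width: 0.0186
grasp_force: 41.8
```

Emit:
servo_tool([
  [[0,0,0],[0,0,0]],
  [[0,0,0],[0,0,0]],
  [[0,0,0],[0,0,0]],
  [[0,0,0],[0,0,0]],
  [[0,0,0],[0,0,0]],
], grip=0.4)

```text
clock: 27.32
ee_pos: [0.6515, 0.2447, 0.0128]
orientation: [[-1.0, -0.016, 0.0], [-0.016, 1.0, 0.001], [-0.0, 0.001, -1.0]]
contact_force: [0.2, 0.6, 0.2]
width: 0.0344
grasp_force: 0.0
```

Emit:
servo_tool([
  [[0,0,-0.1],[0,0,0]],
  [[0,0,-0.3],[0,0,0]],
  [[0,0,-0.5],[0,0,0]],
  [[0,0,-0.7],[0,0,0]],
  [[0,0,-0.8],[0,0,0]],
])

```text
clock: 27.95
ee_pos: [0.6532, 0.2451, 0.1774]
orientation: [[-1.0, -0.016, 0.006], [-0.016, 1.0, 0.002], [-0.006, 0.002, -1.0]]
contact_force: [1.1, 1.1, 0.0]
width: 0.0343
grasp_force: 0.0
```

```bash
python3 -c "
from h import *
goto((.487,.177,.17),189)"
```

```text
pos [0.6532 0.2451 0.1774] q [0.27 0.43 0.07 1.21 0.   0.25] shift [ 0.836 -0.327  0.031] turn [ 0.002  0.006 -0.135]
```

Emit:
servo_tool([
  [[0.2,-0.08,0],[0,0,-0.04]],
  [[0.4,-0.16,0],[0,0,-0.08]],
  [[0.6,-0.24,0],[0,0,-0.12]],
  [[0.8,-0.31,0.02],[0,0,-0.135]],
  [[0.836,-0.327,0.03],[0,0,-0.135]],
], grip=1)

```text
clock: 28.58
ee_pos: [0.4817, 0.1756, 0.1659]
orientation: [[-0.988, -0.156, -0.003], [-0.156, 0.988, -0.0], [0.003, 0.0, -1.0]]
contact_force: [-0.3, 0.2, 0.1]
width: 0.085
grasp_force: 0.0
```

```bash
python3 -c "
from h import *
goto((.487,.177,.17),189)
import pickle
pickle.dump(ctrl.camera_info('wrist'),open('w6.pkl','wb'))
cv2.imwrite('pics/w6.png',ctrl.capture('wrist'))"
```

```text
pos [0.4817 0.1756 0.1659] q [ 0.22  0.13 -0.36  1.09  0.    0.07] shift [-0.027  0.003 -0.021] turn [ 0.    -0.003 -0.   ]
```

View pics/w6.png

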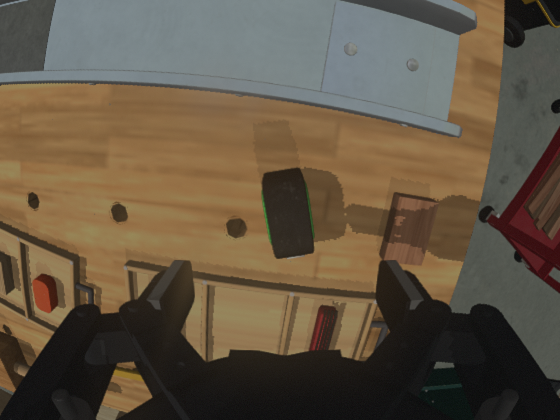

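The tape's top is the quad (264,175), (304,170), (313,252), (273,258), about 6° off the tool's axis. The hex set shows in its bay at (322,330).

```bash
python3 -c "
from h import *
w=plane('wrist',[(264,175),(304,170),(313,252),(273,258)],.063)[:,:2];print(w.round(3).tolist(),w.mean(0))
d=(w[0]+w[1]-w[2]-w[3])/2;a=np.degrees(np.arctan2(d[1],d[0]));print(a,np.linalg.norm(d))
goto((*w.mean(0),.03),a%360)"
```

```text
[[0.458, 0.156], [0.45, 0.186], [0.516, 0.205], [0.526, 0.173]] [0.48749688 0.18023971]
-164.9068320287219 0.06950326798246485
pos [0.4825 0.1757 0.166 ] q [ 0.22  0.13 -0.35  1.09  0.    0.07] shift [-0.03   0.018  0.68 ] turn [ 0.    -0.002 -0.102]
```

Emit:
servo_tool([
  [[-0.02,0.01,0.05],[0,0,-0.05]],
  [[-0.03,0.018,0.2],[0,0,-0.1]],
  [[-0.03,0.018,0.42],[0,0,-0.102]],
  [[-0.03,0.018,0.65],[0,0,-0.102]],
  [[-0.03,0.018,0.69],[0,0,-0.102]],
])

```text
clock: 29.25
ee_pos: [0.4888, 0.1807, 0.0257]
orientation: [[-0.965, -0.261, -0.006], [-0.261, 0.965, -0.001], [0.006, 0.001, -1.0]]
contact_force: [0.3, -0.6, -0.5]
width: 0.0849
grasp_force: 0.0
```

Emit:
servo_tool([
  [[0,0,0],[0,0,0]],
  [[0,0,0],[0,0,0]],
  [[0,0,0],[0,0,0]],
  [[0,0,0],[0,0,0]],
  [[0,0,0],[0,0,0]],
], grip=0, grip_force=50)

```text
clock: 29.88
ee_pos: [0.4926, 0.1812, 0.0307]
orientation: [[-0.965, -0.261, 0.004], [-0.261, 0.965, 0.001], [-0.004, -0.001, -1.0]]
contact_force: [-1.3, -1.2, 5.8]
width: 0.0332
grasp_force: 49.5
```

Emit:
servo_tool([
  [[0,0,-0.05],[0,0,0]],
  [[0,0,-0.12],[0,0,0]],
  [[0,0,-0.2],[0,0,0]],
  [[0,0,-0.28],[0,0,0]],
  [[0,0,-0.3],[0,0,0]],
])

```text
clock: 30.5
ee_pos: [0.492, 0.1814, 0.0906]
orientation: [[-0.965, -0.261, 0.003], [-0.261, 0.965, 0.002], [-0.004, 0.001, -1.0]]
contact_force: [0.3, -0.1, -2.7]
width: 0.0334
grasp_force: 50.2
```

```bash
python3 -c "
from h import *
goto((.66,.153,.09),181.2)"
```

```text
pos [0.492  0.1814 0.0906] q [ 0.23  0.22 -0.42  0.93  0.   -0.03] shift [-0.774 -0.356  0.006] turn [0.001 0.003 0.232]
```

Emit:
servo_tool([
  [[-0.15,-0.07,0],[0,0,0.05]],
  [[-0.32,-0.15,0],[0,0,0.1]],
  [[-0.49,-0.24,0],[0,0,0.16]],
  [[-0.64,-0.31,0],[0,0,0.22]],
  [[-0.7,-0.336,0],[0,0,0.232]],
])

```text
clock: 31.12
ee_pos: [0.645, 0.1522, 0.0884]
orientation: [[-1.0, -0.02, 0.001], [-0.02, 1.0, 0.001], [-0.001, 0.001, -1.0]]
contact_force: [-0.2, 0.3, -3.4]
width: 0.0329
grasp_force: 50.0
```

```bash
python3 -c "
from h import *
goto((.645,.153,.036),181.2)
w=ctrl.capture('wrist');s=ctrl.capture('side')
cv2.imwrite('pics/p2.png',np.hstack([cv2.resize(s[130:330,60:300],(400,333),interpolation=cv2.INTER_CUBIC),cv2.resize(w,(400,333))]))"
```

```text
pos [0.645  0.1522 0.0884] q [ 0.13  0.44 -0.11  1.02  0.    0.11] shift [0.    0.004 0.262] turn [ 0.001  0.001 -0.001]
```

View pics/p2.png

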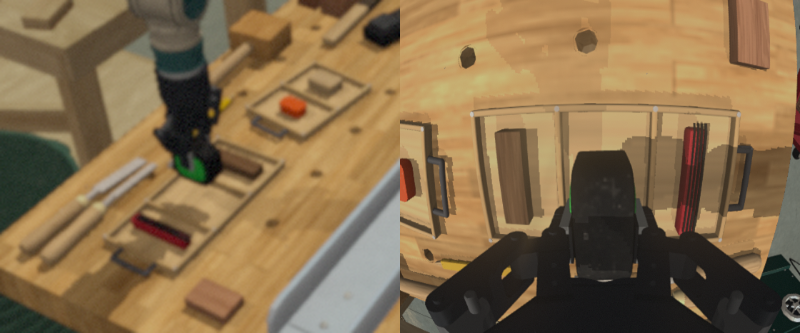

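The tape is held over the middle bay at (602,215). The hex set lies in the handle bay at (692,180), and the dark block in the last bay at (515,175). I'll lower the tape.

Emit:
servo_tool([
  [[0,0.004,0.06],[0,0,0]],
  [[0,0.004,0.13],[0,0,0]],
  [[0,0.004,0.2],[0,0,0]],
  [[0,0.004,0.24],[0,0,0]],
  [[0,0.004,0.26],[0,0,0]],
])

```text
clock: 31.85
ee_pos: [0.6426, 0.1535, 0.0357]
orientation: [[-1.0, -0.021, -0.001], [-0.021, 1.0, 0.0], [0.001, 0.0, -1.0]]
contact_force: [-2.8, -0.6, 12.4]
width: 0.0335
grasp_force: 52.4
```

Emit:
servo_tool([
  [[0,0,0],[0,0,0]],
  [[0,0,0],[0,0,0]],
  [[0,0,0],[0,0,0]],
  [[0,0,0],[0,0,0]],
  [[0,0,0],[0,0,0]],
], grip=0.54)

```text
clock: 32.48
ee_pos: [0.6434, 0.1535, 0.0369]
orientation: [[-1.0, -0.021, 0.0], [-0.021, 1.0, 0.001], [-0.0, 0.001, -1.0]]
contact_force: [-0.2, 0.1, -1.1]
width: 0.046
grasp_force: 0.0
```

Emit:
servo_tool([
  [[0,0,-0.1],[0,0,0]],
  [[0,0,-0.3],[0,0,0]],
  [[0,0,-0.5],[0,0,0]],
  [[0,0,-0.7],[0,0,0]],
  [[0,0,-0.8],[0,0,0]],
])

```text
clock: 33.1
ee_pos: [0.6451, 0.1537, 0.2017]
orientation: [[-1.0, -0.021, 0.006], [-0.021, 1.0, 0.002], [-0.006, 0.001, -1.0]]
contact_force: [-0.2, 0.6, -0.5]
width: 0.0461
grasp_force: 0.0
```

Emit:
servo_tool([
  [[0.2,0,0],[0,0,0]],
  [[0.4,0,0],[0,0,0]],
  [[0.6,0,-0.1],[0,0,0]],
  [[0.8,0,-0.2],[0,0,0]],
  [[0.9,0,-0.3],[0,0,0]],
])

```text
clock: 33.72
ee_pos: [0.4612, 0.1496, 0.2586]
orientation: [[-1.0, -0.021, 0.001], [-0.021, 1.0, 0.001], [-0.001, 0.001, -1.0]]
contact_force: [0.5, -0.0, -0.3]
width: 0.0461
grasp_force: 0.0
```

```bash
python3 -c "
from h import *
s=ctrl.capture('side');w=ctrl.capture('wrist')
cv2.imwrite('pics/p3.png',np.hstack([cv2.resize(s[150:335,100:310],(400,352),interpolation=cv2.INTER_CUBIC),cv2.resize(w,(400,352))]))"
```

```text
(no output)
```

View pics/p3.png

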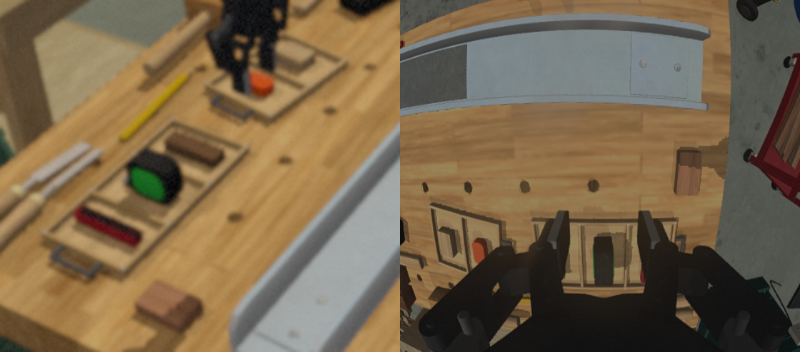

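All five things sit level in their bays. The tape is upright at (155,178), the hex set flat at (108,225), and the red-brown block untouched at (168,303). Handing the job in.

```bash
python3 -c "
from plant import ctrl
print(ctrl.close_job())"
```

```text
the job is handed in; nothing more can be done
None
```

I placed all five things in their assigned bays, left the red-brown block where it was, and handed the job in at about 34 s; the last pictures show everything level, but no verdict came back.

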